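Unlock the decorating slide and push its flask to the stop

ROBOT

A 7-joint arm with a two-finger parallel gripper is mounted at the origin on the work surface. World frame = base frame: x ahead of the robot, y to its left, z up, the work surface at z = 0. Lengths are in m, angles in rad, forces in N, time in s.
With the tool pointing down it reaches from about 0.4 to 0.85 m from the base axis. Payload 6.9 kg.
Tool frame: the origin (TCP) lies at the very end of the fingers, on their centre line; the grasp point (between the pads) lies 19 mm behind it; z points along the fingers, y is the line along which they close (so a half turn about z gives the same grasp; the last joint's range is limited). The gripper opens to 85 mm and grips with 20 to 120 N. Pads are 22 mm wide; open, the fingers measure 114 mm over their backs; the gripper's body (76 mm by 85 mm) begins 54 mm behind the grasp point. The pads swing forward as they close: fully open they stand 13 mm farther back than shut.
Start: joints at [-1.034, 0.507, -0.238, 1.5, 0.126, 1.149, -0.155], TCP at [0.262, 0.568, 0.231] pointing down, gripper open.
Joint ranges: [-3.08, 3.08], [-0.24, 2.05], [-1.43, 1.35], [0, 2.5], [-1.52, 4.66], [0.17, 1.96], [-2.89, 2.89]. Speed limits (rad/s): [2.39, 2.39, 3.14, 3.14, 3.14, 3.14, 3.14].

INTERFACE

Orientations are given as a unit quaternion [x, y, z, w].
In Python, from bench import read_state, camera, get_calibration, job_done gives the robot as it stands.
- The arm moves only by the tool step_arm, never from a script. Its argument "motion" is text: rows parted by semicolons, each of 4 numbers parted by spaces: the shift along the tool's x, y, z in cm, then the turn about the tool's z in degrees. In form: x y z roll; .... A call has 1 to 12 rows; each row shifts and turns the commanded pose from where the row before left it, along the tool's axes as they then stand; what a row does not reach is not made up. A row lasts 1/12 s, in which the tool goes at most 41.7 mm and 7.16 degrees, less where a joint would pass 70% of its speed; a pose out of reach is approached as far as the arm can. A call with a gripper value outside its range is refused whole. "fingers" is the finger opening in cm, from 0 to 8.54, set as the call begins (left out, the last holds). The fingers move at their own pace and stop on an object; "force" is the grip in N (left out, the last holds). Time passes only in rows, so rows that do not move let the fingers close. It gives the time, the measured TCP pose, the force, the opening and the grip force at its end, in the units of the state.
- read_state(): the state, without advancing time (a new reading comes with each control period).
- camera(name): name is "scene" or "top" or "wrist"; returns (picture, depth): 480x640x3 uint8, red, green, blue; 480x640 float32, m along the optical axis (not along the pixel's ray), 0 where there is no reading.
- get_calibration(name): a dict with "fov_y" (degrees; the focal length in pixels is half the picture's height over the tangent of half this angle, whatever the lens; pixels are square), "cx", "cy" (the principal point, pixels), "extrinsics" (4x4, takes a point from camera to world coordinates). Camera axes: x right, y down, z forward; pixel columns grow to the right and rows downward; lengths in m; the calibration is good to about 2 mm. A picture is of the moment at which its call begins: read the wrist's pose just before it. get_calibration takes no time and is no camera call; for the wrist camera it gives the pose at the moment of the call.
- job_done(): hands the job in; it is judged then, once.
The state is a dict: "time_s": time; "q": joint angles; "qd": joint speeds; "joint_efforts": joint torques, N m; "eef_pos": TCP position; "ee_rot": TCP orientation; "contact_force": force on the tool from outside, world axes, zero at the start; "torque": the same for the moment, N m; "grip_width": finger opening in m; "grip_force": force on a finger pad.
Only numpy, scipy, OpenCV 4.12 (cv2) and the standard library are available. Lean on these libraries where they do the work, as an engineer would, in place of code of your own. Each camera call takes 0.05 s, during which the arm holds its last target. There are 200 camera calls.

TASK

Free the carriage of the decorating slide: roll a fingertip along the knurled rim of its locking collar to turn it anticlockwise, seen from above, by two full turns from where it stands, and no more (a tenth of a turn either way is fine). Then push the carriage by its upright tab, fingers on the tab's collar side, all the way to its end stop, so that the flask rides along standing in its nest. Leave the flask and the other things on the table untouched, and finish clear of everything.

Things in the scene. Friction and masses are not known exactly. Their poses are not given: they have to be found in the camera images.
- collar_axis (a point): Locking collar: dark steel disc lying flat, axis upright, on a low grey bridge over one end of the slide. This point: centre of its top face, 74 mm above the table at the start. Core 64 mm across; 20 even upright ridges 5 mm wide make it 71 mm over all. Rim 20 mm tall. Bridge deck (110 mm across the slide, 50 mm along) 29 mm below this point. Axes as the slide's: y the way the carriage runs, z up.
- collar_mark (a point): A point at the outer end of the white index line on the collar's dark top, 30 mm out from its axis. Turns with the collar; the line runs radially. Its x axis points outwards.
- collar (a joint): Turn of the collar, rad, growing anticlockwise seen from above (loosening). 0 = screwed home; starts between 0 and 0.6; hard stop at 17.3. It rises 3 mm a turn, collar_axis with it. Needs about 0.05 N m, so 1.5 N along the rim; stays where it is left. Its pin frees the carriage after about 1.7 turns.
- tab_face (a point): Upright steel tab on the carriage between collar and flask: plate 44 mm wide, 6 mm thick, from 30 to 95 mm above the table. This point: middle of the width of its face towards the collar, 75 mm above the table, 97 mm from the collar's axis while locked. Axes as the slide's: +y the way to push (from collar to flask), z up. Carriage plate below: 78 mm wide, top 30 mm above the table.
- carriage (a joint): Travel of the carriage in m along the slide's +y: 0 = locked, 0.09 = against the end stop. Slides against about 2 N and stays where it is left. The lock pin holds it (under 3 mm of play) until the collar has been loosened.
- nest (a point): Centre of the rubber ring on the carriage in which the flask stands, 68 mm past the tab's face along +y, 30 mm above the table.
- flask_mid (a point): The dark round flask standing loose in the nest: 78 mm at its widest, 105 mm tall, with a narrow neck and thin gilt bands; 0.2 to 0.45 kg. This point is on its axis, 50 mm above its foot; z is its axis. Top at 135 mm above the table.
- paint_jar: Amber jar with white cap, 48 mm across, 55 mm tall, beside the slide on the far side. Leave alone. Origin at its foot.
- brush: Brush, 170 mm long, lying on the table beside the slide on the robot's side. Leave alone. Origin under its middle.
- flask_b: Spare dark flask, 90 mm wide, 121 mm tall, to the robot's left. Leave alone. Origin at its foot.
- flask_c: Another spare dark flask, like flask_b. Leave alone. Origin at its foot.
- dish: White bowl, 90 mm across, 30 mm tall, to the robot's left. Leave alone. Origin at its foot.
- sponge_block: Yellow block, 90 x 60 x 30 mm, to the robot's right. Leave alone. Origin under its middle.
- spatula: Spatula, 200 mm long, lying to the robot's right. Leave alone. Origin under its middle.
Not all that is in view belongs to the job. What is shaped like the part that bears flask_mid but purple or turquoise is not meant.

How it is judged:
On the way, in this order (a step that is already met when the one before it is completed fails the run):
1. the collar is loosened by two full turns while the carriage still stands where it was (value of joint collar between 11.6 and 14.45 rad and value of joint carriage below 0.008 m), for 0.2 s.
2. the carriage is pushed to its end stop (value of joint carriage above 0.083 m), for 0.2 s.
At the end, for the whole second after the job is handed in: The collar stands 11.6 to 14.45 rad from screwed home (two turns from any start, at least 0.15 turn to spare either way), the carriage at 83 mm of its 90 mm or farther, at rest, and the flask upright in its nest (within 12 mm and 0.15 rad) (value of joint collar between 11.6 and 14.45 rad and value of joint carriage above 0.083 m and velocity of joint carriage below 0.01 m/s and horizontal distance between flask_mid and nest below 0.012 m and angle between flask_mid's own z axis and vertical below 0.15 rad and height (world z) of flask_mid between 0.07 and 0.09 m); the robot touches nothing.
It fails at once if the flask is touched by the robot (contact force between any of the fingers, the arm and flask above 1 N).
It fails at once if the flask is lifted out of its nest or tipped (height (world z) of flask_mid above 0.1 m or angle between flask_mid's own z axis and vertical above 0.4 rad).
It fails at once if the collar is unscrewed too far (value of joint collar above 15.1 rad).
It fails at once if another thing on the table is moved by more than 30 mm (distance of any of paint_jar, brush, flask_b, flask_c, dish, sponge_block, spatula from where it was at the start of the episode above 0.03 m).
It also fails if it takes over 61 s, if anything falls off the work surface, if the arm or the gripper's body presses on something with over 40 N, if the wrist force passes 120 N, or if a joint passes its speed limit or range.

## Working session

There is one attempt and no reset: what is moved stays moved. The work goes in short steps, Python scripts to look and compute and a tool call to move; the robot and the scene stay as the last step left them, time stands still between calls to the robot, and variables do not carry over. Pictures are saved under pics/ and viewed, at most 10 in all, crops included, and the job is handed in when it is done.

Besides the shell and the picture viewer there is one more tool, called after "Call:" as a command line: name --argument value ..., lists and objects as JSON in quotes. step_arm: Moves the arm, as the interface text tells. Its arguments: {"type":"object","properties":{"motion":{"type":"string"},"fingers":{"type":"number"},"force":{"type":"number"}},"required":["motion"]}

```bash
mkdir -p pics; cat > h.py <<'E'
import numpy as np, cv2
from bench import *
def snap(n,f):
    c=get_calibration(n); p,d=camera(n); cv2.imwrite(f'pics/{f}.png',p[:,:,::-1]); np.savez(f'pics/{f}.npz',p=p,d=d,E=np.array(c['extrinsics']),k=[240/np.tan(np.radians(c['fov_y']/2)),c['cx'],c['cy']])
def load(f): return np.load(f'pics/{f}.npz')
def pt(z,u,v,d=None):
    f,cx,cy=z['k']; d=z['d'][int(round(v)),int(round(u))] if d is None else d
    return (z['E']@[(u-cx)*d/f,(v-cy)*d/f,d,1])[:3]
def cloud(z):
    f,cx,cy=z['k']; v,u=np.mgrid[:480,:640]; d=z['d']
    return np.stack([(u-cx)*d/f,(v-cy)*d/f,d],-1)@z['E'][:3,:3].T+z['E'][:3,3]
def onplane(z,u,v,h):
    a=pt(z,u,v,1.); o=z['E'][:3,3]; return o+(a-o)*(h-o[2])/(a[2]-o[2])
E
python3 -c "
from h import *
snap('top','t0');snap('scene','s0');s=read_state();print(s['time_s'],s['eef_pos'],s['ee_rot'],s['grip_width'])"
```

```text
0.1 [0.26145132 0.56721841 0.2305131 ] [ 2.14223167e-01  9.76784422e-01 -7.72954445e-04 -1.70741968e-04] 0.08538733323609646
```

View pics/t0.png

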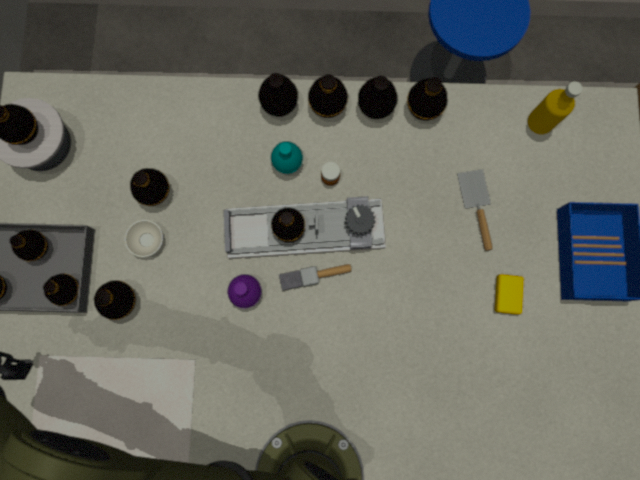

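View pics/s0.png

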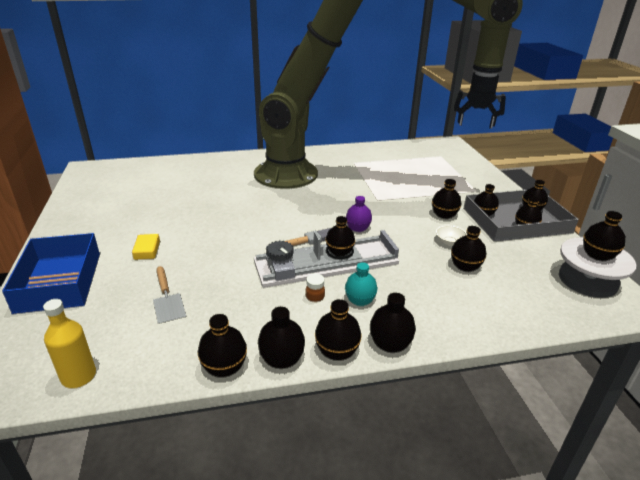

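The top view shows the collar at about (359,221) with its index line near (355,212). The tab is at (318,224), the flask at (289,225), the jar at (331,173) and the brush at (315,275). The slide runs to the left, roughly along world +y.

```bash
python3 -c "
from h import *
z=load('t0');P=cloud(z)
sub=P[190:260,215:395].reshape(-1,3)
def box(m,n):
    q=sub[m]; print(n,len(q),q.mean(0).round(4),cv2.minAreaRect((q[:,:2]*1000).astype(np.float32)))
y0=pt(z,359,221)[1]
box((abs(sub[:,2]-.074)<.006)&(abs(sub[:,1]-y0)<.05),'collar')
yt=pt(z,318,224)[1]
box((abs(sub[:,2]-.095)<.006)&(abs(sub[:,1]-yt)<.03),'tab')
box((sub[:,2]>.12)&(sub[:,2]<.15),'flasktop')
box((sub[:,2]>.01)&(sub[:,2]<.05),'rail')
for n,u,v in [('jar',331,170),('purple',244,291),('teal',287,157),('brush',315,275),('mark',355,212)]: print(n,pt(z,u,v).round(4))
s=load('s0');Q=cloud(s)[210:290,240:410].reshape(-1,3)
m=(abs(Q[:,2]-.074)<.005)&(abs(Q[:,1]-y0)<.05);q=Q[m];print('scene collar',len(q),q.mean(0),cv2.minEnclosingCircle((q[:,:2]*1000).astype(np.float32)))
m=(abs(Q[:,2]-.092)<.006)&(abs(Q[:,1]-yt)<.03);q=Q[m];print('scene tab',len(q),q.mean(0),q.min(0),q.max(0))
c=load('t0')['p'][185:265,215:400];cv2.imwrite('pics/t0c.png',cv2.resize(c[:,:,::-1],None,fx=4,fy=4,interpolation=2))
"
```

```text
collar 658 [ 0.5754 -0.101   0.075 ] ((576.630859375, -100.79664611816406), (69.6025390625, 68.79090881347656), 44.4448127746582)
tab 55 [ 0.5668 -0.0015  0.0955] ((567.2158813476562, -1.4256792068481445), (44.75155258178711, 5.849956512451172), 5.435084342956543)
flasktop 149 [0.5594 0.0629 0.1349] ((559.5775146484375, 62.91630554199219), (26.969757080078125, 28.560026168823242), 0.8139641880989075)
rail 6149 [0.5573 0.0365 0.026 ] ((564.7068481445312, 14.638748168945312), (125.73778533935547, 398.3072204589844), 5.990793704986572)
jar [ 0.6945 -0.0323  0.0568]
purple [0.4018 0.1503 0.1076]
teal [0.7146 0.0701 0.0831]
brush [ 0.4505 -0.0015  0.022 ]
mark [ 0.5912 -0.089   0.0741]
scene collar 336 [ 0.57830912 -0.10275411  0.07305268] ((576.3413696289062, -103.82672882080078), 37.04747772216797)
scene tab 40 [ 0.57142908 -0.00365508  0.09210494] [ 0.54444683 -0.00795553  0.08611122] [0.5930064  0.00236024 0.09739965]
```

View pics/t0c.png

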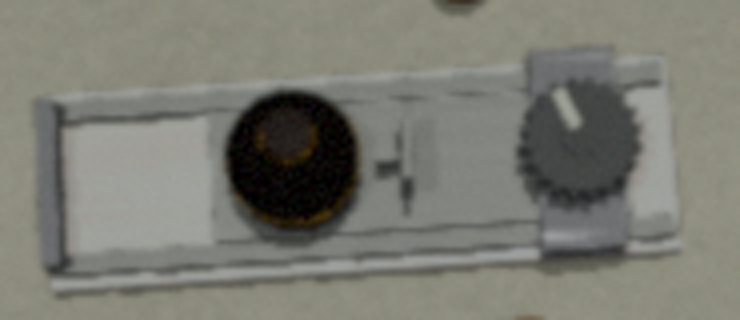

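Call:
step_arm --motion "-2.5 -2.45 0 0; -2.5 -2.45 0 0; -2.5 -2.45 0 0; -2.5 -2.45 0 0; -2.5 -2.45 0 0; -2.5 -2.45 0 0; -2.5 -2.45 0 0; -2.5 -2.45 0 0; -2.5 -2.45 0 0; -2.5 -2.45 0 0" --fingers 0

```text
time_s: 0.93
eef_pos: [0.3862, 0.2387, 0.2312]
ee_rot: [0.214, 0.977, -0.0, -0.0]
contact_force: [0.5, -0.4, -0.5]
grip_width: -0.0002
grip_force: 0.0
```

Call:
step_arm --motion "-2.5 -2.45 0 0; -2.5 -2.45 0 0; -2.5 -2.45 0 0; -2.5 -2.45 0 0; -2.5 -2.45 0 0; -2.5 -2.45 0 0; -2.5 -2.45 0 0; -2.5 -2.45 0 0; -2.5 -2.45 0 0; -2.5 -2.45 0 0"

```text
time_s: 1.77
eef_pos: [0.5107, -0.0884, 0.2311]
ee_rot: [0.214, 0.977, -0.0, -0.0]
contact_force: [1.2, -0.1, -0.4]
grip_width: 0.0001
grip_force: 0.0
```

Call:
step_arm --motion "0 0 0 7; 0 0 0 7; 0 0 0 7; 0 0 0 7; 0 0 0 7; 0 0 0 7; 0 0 0 7; 0 0 0 7; 0 0 0 7; 0 0 0 7; 0 0 0 7; 0 0 0 7"

```text
time_s: 2.77
eef_pos: [0.5103, -0.0865, 0.231]
ee_rot: [0.815, 0.58, -0.0, -0.0]
contact_force: [-0.7, 0.2, -0.2]
grip_width: -0.0003
grip_force: 0.0
```

Call:
step_arm --motion "0 0 0 7; 0 0 0 7; 0 0 0 7; 0 0 0 7; 0 0 0 7; 0 0 0 7; 0 0 0 7; 0 0 0 7; 0 0 0 7; 0 0 0 7; 0 0 0 7; 0 0 0 4"

```text
time_s: 3.77
eef_pos: [0.5104, -0.0864, 0.231]
ee_rot: [0.996, -0.088, -0.0, 0.0]
contact_force: [-0.6, 0.2, -0.9]
grip_width: 0.0002
grip_force: 0.0
```

```bash
cat >> h.py <<'E'
from scipy.spatial.transform import Rotation as R
C=np.array([.5765,-.1015])
def st():
    s=read_state(); Rm=R.from_quat(s['ee_rot']).as_matrix(); p=s['eef_pos']; r=p[:2]-C
    print('t',s['time_s'],'p',p.round(4),'F',np.round(s['contact_force'],1),'q7',round(s['q'][6],2),'w',round(s['grip_width'],4))
    print('toolx deg',np.degrees(np.arctan2(Rm[1,0],Rm[0,0])).round(1),'tilt',Rm[:,2].round(3),'orbit r,phi',np.linalg.norm(r).round(4),np.degrees(np.arctan2(r[1],r[0])).round(1))
    print('axis in tool xy',((C-p[:2])@Rm[:2,:2]).round(4)); return s
E
python3 -c "
from h import *
st(); snap('wrist','w0')"
```

```text
t 3.7667 p [ 0.5104 -0.0864  0.231 ] F [-0.6  0.2 -0.9] q7 -1.29 w 0.0002
toolx deg -10.1 tilt [-0.001  0.    -1.   ] orbit r,phi 0.0678 167.2
axis in tool xy [0.0677 0.0032]
```

View pics/w0.png

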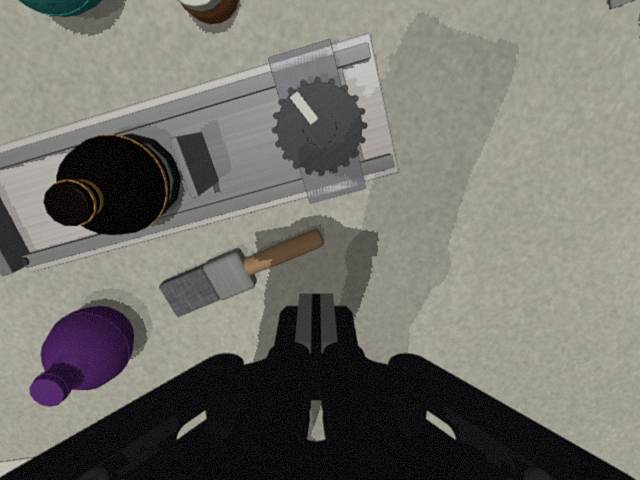

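The wrist view shows the collar centred near (320,126) and the outer end of the index line near (296,96). The closed fingertips are at (317,300), and the brush lies between them and the slide.

```bash
cat >> h.py <<'E'
def mark(f,h=.074,c=None):
    # collar centre by rim circle fit and angle of white line, from picture f
    z=load(f);P=cloud(z);m=(abs(P[...,2]-h)<.006)&(np.hypot(P[...,0]-C[0],P[...,1]-C[1])<.042)
    q=(P[m][:,:2]*1000).astype(np.float32); cc=cv2.minEnclosingCircle(q); c=np.array(cc[0])/1000 if c is None else np.array(c)
    g=z['p'].astype(int).min(-1); w=m&(g>140)&(np.hypot(P[...,0]-c[0],P[...,1]-c[1])<.032)
    p=P[w][:,:2]-c; a=np.degrees(np.arctan2(*p.mean(0)[::-1])) if len(p) else None
    print(f,'centre',c.round(4),'R',cc[1],'n',m.sum(),w.sum(),'mark deg',a,'r',np.linalg.norm(p,axis=1).max() if len(p) else 0, 'z',np.median(P[m][:,2]))
E
python3 -c "
from h import *
mark('w0');mark('t0');mark('s0')"
```

```text
w0 centre [ 0.5766 -0.0999] R 35.49272155761719 n 6573 329 mark deg 28.92311333781481 r 0.029873176935501976 z 0.07335307577372219
t0 centre [ 0.5759 -0.1016] R 35.953651428222656 n 658 10 mark deg 30.640676230795517 r 0.02761119675066866 z 0.07503285604391863
s0 centre [ 0.5763 -0.1038] R 37.04747772216797 n 343 18 mark deg 41.29336522872677 r 0.027346629434598053 z 0.07306451783072576
```

Call:
step_arm --motion "0 0.23 3.5 0; 0 0 3.5 0; 0 0 3.5 0; 0 0 3.5 0; 0 0 2.3 0; 0 0 1 0; 0.5 0 0 0; 0.5 0 0 0; 0.5 0 0 0; 0 0 0 0"

```text
time_s: 4.65
eef_pos: [0.5276, -0.092, 0.0599]
ee_rot: [0.996, -0.084, 0.002, 0.0]
contact_force: [0.6, -0.7, 0.9]
grip_width: 0.0002
grip_force: 0.0
```

Call:
step_arm --motion "0.2 0 0 0; 0.2 0 0 0; 0.1 0 0 0; 0 0 0 0; 0 0 0 0"

```text
time_s: 5.07
eef_pos: [0.5299, -0.0923, 0.0584]
ee_rot: [0.996, -0.085, 0.0, -0.0]
contact_force: [-0.9, -1.0, -0.3]
grip_width: -0.0
grip_force: 0.3
```

```bash
sed -i 's/^C=.*/C=np.array([.5766,-.1005])/' h.py; python3 -c "
from h import *
st(); snap('wrist','w1');mark('w1')"
```

```text
t 5.0667 p [ 0.5299 -0.0923  0.0584] F [-0.9 -1.  -0.3] q7 -1.1 w -0.0
toolx deg -9.7 tilt [ 0.  0. -1.] orbit r,phi 0.0474 170.0
axis in tool xy [0.0474 0.0002]
w1 centre [ 0.5733 -0.0996] R 38.63371658325195 n 31335 1589 mark deg 23.815792443326384 r 0.03199059614369006 z 0.07339230374376798
```

View pics/w1.png

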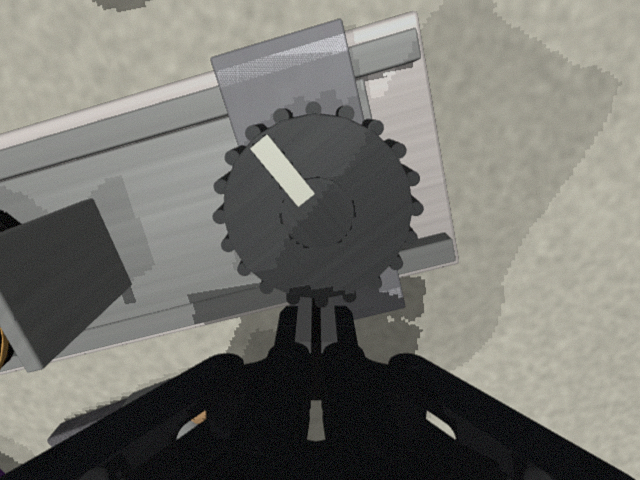

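The fingertips sit just short of the rim at (318,300). The index line runs from (260,143) to (308,200). Next I press in gently.

Call:
step_arm --motion "0.1 0 0 0; 0.1 0 0 0; 0 0 0 0; 0 0 0 0"

```text
time_s: 5.45
eef_pos: [0.5302, -0.0924, 0.0581]
ee_rot: [0.996, -0.085, -0.002, -0.0]
contact_force: [-5.9, 0.9, 5.2]
grip_width: -0.0002
grip_force: 2.9
```

Call:
step_arm --motion "0.1 0 0 0; 0.1 0 0 0; 0 0 0 0; 0 0 0 0"

```text
time_s: 5.78
eef_pos: [0.5305, -0.0925, 0.0579]
ee_rot: [0.996, -0.085, -0.003, -0.001]
contact_force: [-10.5, 2.0, 8.0]
grip_width: -0.0002
grip_force: 5.1
```

Call:
step_arm --motion "0.024 0.457 0 -6; 0.024 0.457 0 -6; 0.024 0.457 0 -6; 0.024 0.457 0 -6; 0.024 0.457 0 -6; 0 0 0 0"

```text
time_s: 6.28
eef_pos: [0.5331, -0.1175, 0.058]
ee_rot: [0.984, 0.178, -0.002, -0.0]
contact_force: [-8.7, -2.5, 3.2]
grip_width: -0.0
grip_force: 4.6
```

```bash
python3 -c "
from h import *
st(); snap('wrist','w2');mark('w1',c=C);mark('w2',c=C)"
```

```text
t 6.2833 p [ 0.5331 -0.1175  0.058 ] F [-8.7 -2.5  3.2] q7 -0.68 w -0.0
toolx deg 20.5 tilt [-0.005 -0.001 -1.   ] orbit r,phi 0.0467 -158.6
axis in tool xy [ 0.0467 -0.0007]
w1 centre [ 0.5766 -0.1005] R 38.63371658325195 n 31335 1642 mark deg 30.715177693950505 r 0.030390160797033324 z 0.07339230374376798
w2 centre [ 0.5766 -0.1005] R 38.617088317871094 n 31540 1656 mark deg 62.21875825949438 r 0.030733207485139028 z 0.07362293910761605
```

Call:
step_arm --motion "0.024 0.457 0 -6; 0.024 0.457 0 -6; 0.024 0.457 0 -6; 0.024 0.457 0 -6; 0.024 0.457 0 -6; 0.024 0.457 0 -6; 0.024 0.457 0 -6; 0.024 0.457 0 -6; 0.024 0.457 0 -6; 0.024 0.457 0 -6; 0.024 0.457 0 -6; 0.024 0.457 0 -6"

```text
time_s: 7.33
eef_pos: [0.5788, -0.1466, 0.0585]
ee_rot: [0.692, 0.722, -0.001, 0.001]
contact_force: [-0.5, -4.1, 2.4]
grip_width: -0.0001
grip_force: 2.0
```

```bash
python3 -c "
from h import *
st(); snap('wrist','w3');mark('w3',c=C)"
```

```text
t 7.3333 p [ 0.5788 -0.1466  0.0585] F [-0.5 -4.1  2.4] q7 0.27 w -0.0001
toolx deg 92.4 tilt [ 0.    -0.003 -1.   ] orbit r,phi 0.0462 -87.3
axis in tool xy [ 0.0462 -0.0002]
w3 centre [ 0.5766 -0.1005] R 38.994773864746094 n 31684 1609 mark deg 131.74619532328373 r 0.030712122027867914 z 0.07426048507838459
```

Call:
step_arm --motion "0.13 0 0 0; 0.024 0.44 0 -6; 0.024 0.44 0 -6; 0.024 0.44 0 -6; 0.024 0.44 0 -6; 0.024 0.44 0 -6; 0.024 0.44 0 -6; 0.024 0.44 0 -6; 0.024 0.44 0 -6; 0.024 0.44 0 -6; 0.024 0.44 0 -6; 0.024 0.44 0 -6"

```text
time_s: 8.38
eef_pos: [0.6184, -0.1173, 0.0591]
ee_rot: [0.188, 0.982, -0.0, 0.003]
contact_force: [4.9, -3.9, 2.3]
grip_width: -0.0001
grip_force: 2.5
```

```bash
python3 -c "
from h import *
st(); snap('wrist','w4');mark('w4',h=.0755,c=C)"
```

```text
t 8.3833 p [ 0.6184 -0.1173  0.0591] F [ 4.9 -3.9  2.3] q7 1.09 w -0.0001
toolx deg 158.3 tilt [ 0.005 -0.001 -1.   ] orbit r,phi 0.0451 -21.9
axis in tool xy [0.0451 0.0001]
w4 centre [ 0.5766 -0.1005] R 38.8331413269043 n 31704 232 mark deg -166.20412179477307 r 0.029885863968951817 z 0.07479798779730557
```

Call:
step_arm --motion "0.05 0.44 0 -6; 0.024 0.44 0 -6; 0.024 0.44 0 -6; 0.024 0.44 0 -6; 0.024 0.44 0 -6; 0.024 0.44 0 -6; 0.024 0.44 0 -6; 0.024 0.44 0 -6; 0.024 0.44 0 -6; 0.024 0.44 0 -6; 0 0 0 0"

```text
time_s: 9.35
eef_pos: [0.6117, -0.072, 0.0593]
ee_rot: [-0.329, 0.944, 0.001, 0.003]
contact_force: [4.4, 3.0, 4.1]
grip_width: 0.0004
grip_force: 2.8
```

```bash
sed -i 's/^C=.*/C=np.array([.5757,-.1000])/' h.py; python3 -c "
from h import *
s=st();print(s['q']); snap('wrist','w5');mark('w5',h=.0755,c=C);mark('w4',h=.0755,c=C);mark('w3',h=.0755,c=C);mark('w0',c=C)"
```

```text
t 9.35 p [ 0.6117 -0.072   0.0593] F [4.4 3.  4.1] q7 1.85 w 0.0004
toolx deg -141.5 tilt [ 0.005  0.003 -1.   ] orbit r,phi 0.0455 37.9
axis in tool xy [0.0455 0.0005]
[ 0.43399362  0.72229103 -0.59491169  1.73081928  0.51471407  0.84460818
  1.84879191]
w5 centre [ 0.5757 -0.1   ] R 38.499637603759766 n 31780 1625 mark deg -101.27096541576836 r 0.031947213614983136 z 0.07523536412249225
w4 centre [ 0.5757 -0.1   ] R 38.52815246582031 n 31666 232 mark deg -164.15022208459345 r 0.029122566031725024 z 0.07479788124952665
w3 centre [ 0.5757 -0.1   ] R 38.736366271972656 n 31670 1609 mark deg 130.68418186317453 r 0.02977317656938439 z 0.07426900905967636
w0 centre [ 0.5757 -0.1   ] R 35.49272155761719 n 6573 329 mark deg 27.82776479119732 r 0.03070534931272672 z 0.07335307577372219
```

Call:
step_arm --motion "-0.9 0 0 0; -0.9 0 0 0; 0.045 -0.73 0 7; 0.045 -0.73 0 7; 0.045 -0.73 0 7; 0.045 -0.73 0 7; 0.045 -0.73 0 7; 0.045 -0.73 0 7; 0.045 -0.73 0 7; 0.045 -0.73 0 7; 0.045 -0.73 0 7; 0.045 -0.73 0 7"

```text
time_s: 10.4
eef_pos: [0.6276, -0.1318, 0.0577]
ee_rot: [0.278, 0.961, -0.0, -0.001]
contact_force: [-0.5, -1.0, -0.5]
grip_width: -0.0001
grip_force: 0.0
```

Call:
step_arm --motion "0.045 -0.73 0 7; 0.045 -0.73 0 7; 0.045 -0.73 0 7; 0.045 -0.73 0 7; 0.045 -0.73 0 7; 0.045 -0.73 0 7; 0.045 -0.73 0 7; 0.045 -0.73 0 7; 0.045 -0.73 0 7; 0.045 -0.73 0 7; 0.045 -0.73 0 7; 0.045 -0.73 0 7"

```text
time_s: 11.4
eef_pos: [0.5504, -0.154, 0.0579]
ee_rot: [0.849, 0.528, -0.0, -0.0]
contact_force: [0.7, 0.8, -0.2]
grip_width: 0.0001
grip_force: 0.0
```

```bash
python3 -c "
from h import *
st()"
```

```text
t 11.4 p [ 0.5504 -0.154   0.0579] F [ 0.7  0.8 -0.2] q7 -0.08 w 0.0001
toolx deg 63.7 tilt [-0.001  0.    -1.   ] orbit r,phi 0.0596 -115.1
axis in tool xy [ 0.0596 -0.0012]
```

Call:
step_arm --motion "0.045 -0.85 -0.2 7; 0.045 -0.73 0 7; 0.045 -0.73 0 7; 0.045 -0.73 0 7; 0.045 -0.73 0 7; 0.045 -0.73 0 7; 0.045 -0.73 0 7; 0.045 -0.73 0 7; 0.045 -0.73 0 7; 0.045 -0.73 0 7; 0.045 -0.73 0 7; 0.045 -0.73 0 7"

```text
time_s: 12.4
eef_pos: [0.5195, -0.0785, 0.0601]
ee_rot: [0.985, -0.175, -0.0, -0.0]
contact_force: [0.4, 0.2, -0.3]
grip_width: 0.0002
grip_force: 0.0
```

Call:
step_arm --motion "0.5 0 0 0; 0.5 0 0 0; 0.3 0 0 0; 0.2 0 0 0; 0.1 0 0 0; 0 0 0 0; 0 0 0 0"

```text
time_s: 12.98
eef_pos: [0.5325, -0.0849, 0.0601]
ee_rot: [0.985, -0.171, -0.002, -0.001]
contact_force: [-5.7, 2.3, 4.5]
grip_width: 0.0002
grip_force: 2.9
```

```bash
python3 -c "
from h import *
st(); snap('wrist','w6');mark('w6',h=.0755,c=C)"
```

```text
t 12.9833 p [ 0.5325 -0.0849  0.0601] F [-5.7  2.3  4.5] q7 -1.25 w 0.0002
toolx deg -19.7 tilt [-0.003  0.002 -1.   ] orbit r,phi 0.0458 160.7
axis in tool xy [ 0.0458 -0.0003]
w6 centre [ 0.5757 -0.1   ] R 38.55438995361328 n 31365 1455 mark deg -100.35119802808089 r 0.029749926467225386 z 0.0752327405809971
```

Call:
step_arm --motion "0.07 0 0 0; 0.024 0.45 0 -6; 0.024 0.45 0 -6; 0.024 0.45 0 -6; 0.024 0.45 0 -6; 0.024 0.45 0 -6; 0.024 0.45 0 -6; 0.024 0.45 0 -6; 0.024 0.45 0 -6; 0.024 0.45 0 -6; 0.024 0.45 0 -6; 0.024 0.45 0 -6"

```text
time_s: 14.03
eef_pos: [0.5439, -0.1338, 0.0604]
ee_rot: [0.919, 0.394, -0.001, 0.0]
contact_force: [-5.2, -3.9, 3.2]
grip_width: -0.0001
grip_force: 2.9
```

Call:
step_arm --motion "0.024 0.45 0 -6; 0.024 0.45 0 -6; 0.024 0.45 0 -6; 0.024 0.45 0 -6; 0.024 0.45 0 -6; 0.024 0.45 0 -6; 0.024 0.45 0 -6; 0.024 0.45 0 -6; 0.024 0.45 0 -6; 0.024 0.45 0 -6; 0.024 0.45 0 -6; 0.024 0.45 0 -6"

```text
time_s: 15.03
eef_pos: [0.5969, -0.1413, 0.061]
ee_rot: [0.512, 0.859, -0.001, 0.002]
contact_force: [1.3, -4.5, 3.2]
grip_width: -0.0
grip_force: 2.0
```

```bash
python3 -c "
from h import *
st(); snap('wrist','w7');mark('w7',h=.077,c=C)"
```

```text
t 15.0333 p [ 0.5969 -0.1413  0.061 ] F [ 1.3 -4.5  3.2] q7 0.59 w -0.0
toolx deg 118.4 tilt [ 0.002 -0.003 -1.   ] orbit r,phi 0.0464 -62.9
axis in tool xy [0.0464 0.0011]
w7 centre [ 0.5757 -0.1   ] R 38.732967376708984 n 31501 752 mark deg 34.52560784704542 r 0.030950013184241346 z 0.07644873383000825
```

Call:
step_arm --motion "0.07 0.45 0 -6; 0.024 0.45 0 -6; 0.024 0.45 0 -6; 0.024 0.45 0 -6; 0.024 0.45 0 -6; 0.024 0.45 0 -6; 0.024 0.45 0 -6; 0.024 0.45 0 -6; 0.024 0.45 0 -6; 0.024 0.45 0 -6; 0.024 0.45 0 -6; 0.024 0.45 0 -6"

```text
time_s: 16.08
eef_pos: [0.6206, -0.0923, 0.0616]
ee_rot: [-0.091, 0.996, -0.0, 0.003]
contact_force: [5.7, 0.3, 2.2]
grip_width: -0.0
grip_force: 2.5
```

Call:
step_arm --motion "0.024 0.45 0 -6; 0.024 0.45 0 -6; 0.024 0.45 0 -6; 0.024 0.45 0 -6; 0.024 0.45 0 -6; 0 0 0 0"

```text
time_s: 16.58
eef_pos: [0.6098, -0.0703, 0.0614]
ee_rot: [-0.346, 0.938, 0.0, 0.002]
contact_force: [4.9, 3.1, 4.9]
grip_width: 0.0001
grip_force: 2.8
```

```bash
python3 -c "
from h import *
st(); snap('wrist','w8');mark('w8',h=.077,c=C)"
```

```text
t 16.5833 p [ 0.6098 -0.0703  0.0614] F [4.9 3.1 4.9] q7 1.87 w 0.0001
toolx deg -139.5 tilt [ 0.004  0.002 -1.   ] orbit r,phi 0.0452 41.0
axis in tool xy [ 0.0452 -0.0004]
w8 centre [ 0.5757 -0.1   ] R 38.55500030517578 n 31669 1384 mark deg 137.07779185769954 r 0.031968300955055325 z 0.07723616347283835
```

Call:
step_arm --motion "-0.9 0 0 0; -0.9 0 -0.2 0; 0.045 -0.73 0 7; 0.045 -0.73 0 7; 0.045 -0.73 0 7; 0.045 -0.73 0 7; 0.045 -0.73 0 7; 0.045 -0.73 0 7; 0.045 -0.73 0 7; 0.045 -0.73 0 7; 0.045 -0.73 0 7; 0.045 -0.73 0 7"

```text
time_s: 17.63
eef_pos: [0.6281, -0.1287, 0.0619]
ee_rot: [0.261, 0.965, -0.0, -0.001]
contact_force: [-0.6, -1.0, 0.7]
grip_width: -0.0
grip_force: 0.0
```

Call:
step_arm --motion "0.045 -0.73 0 7; 0.045 -0.73 0 7; 0.045 -0.73 0 7; 0.045 -0.73 0 7; 0.045 -0.73 0 7; 0.045 -0.73 0 7; 0.045 -0.73 0 7; 0.045 -0.73 0 7; 0.045 -0.73 0 7; 0.045 -0.73 0 7; 0.045 -0.73 0 7; 0.045 -0.73 0 7"

```text
time_s: 18.63
eef_pos: [0.5517, -0.1534, 0.0621]
ee_rot: [0.84, 0.543, -0.0, -0.0]
contact_force: [0.2, 0.0, -0.3]
grip_width: -0.0
grip_force: 0.0
```

Call:
step_arm --motion "0.045 -0.73 0 7; 0.045 -0.73 0 7; 0.045 -0.73 0 7; 0.045 -0.73 0 7; 0.045 -0.73 0 7; 0.045 -0.73 0 7; 0.045 -0.73 0 7; 0.045 -0.73 0 7; 0.045 -0.73 0 7; 0.045 -0.73 0 7; 0.045 -0.73 0 7; 0.045 -0.73 0 7"

```text
time_s: 19.63
eef_pos: [0.5192, -0.0794, 0.0623]
ee_rot: [0.987, -0.158, -0.0, -0.0]
contact_force: [-0.2, -0.8, -0.2]
grip_width: -0.0001
grip_force: 0.0
```

```bash
python3 -c "
from h import *
st()"
```

```text
t 19.6333 p [ 0.5192 -0.0794  0.0623] F [-0.2 -0.8 -0.2] q7 -1.24 w -0.0001
toolx deg -18.2 tilt [-0.  0. -1.] orbit r,phi 0.0601 160.0
axis in tool xy [0.0601 0.0019]
```

Call:
step_arm --motion "0.5 0.19 0 0; 0.5 0 0 0; 0.3 0 0 0; 0.2 0 0 0; 0.18 0 0 0; 0 0 0 0; 0.024 0.45 0 -6; 0.024 0.45 0 -6; 0.024 0.45 0 -6; 0.024 0.45 0 -6; 0.024 0.45 0 -6; 0.024 0.45 0 -6"

```text
time_s: 20.63
eef_pos: [0.5319, -0.1146, 0.062]
ee_rot: [0.987, 0.161, -0.002, -0.001]
contact_force: [-6.9, -0.4, 4.3]
grip_width: 0.0002
grip_force: 3.2
```

Call:
step_arm --motion "0.024 0.45 0 -6; 0.024 0.45 0 -6; 0.024 0.45 0 -6; 0.024 0.45 0 -6; 0.024 0.45 0 -6; 0.024 0.45 0 -6; 0.024 0.45 0 -6; 0.024 0.45 0 -6; 0.024 0.45 0 -6; 0.024 0.45 0 -6; 0.024 0.45 0 -6; 0.024 0.45 0 -6"

```text
time_s: 21.63
eef_pos: [0.5753, -0.1467, 0.0626]
ee_rot: [0.704, 0.71, -0.001, 0.001]
contact_force: [-1.3, -4.1, 2.1]
grip_width: 0.0004
grip_force: 1.7
```

Call:
step_arm --motion "0.05 0.45 0 -6; 0.024 0.45 0 -6; 0.024 0.45 0 -6; 0.024 0.45 0 -6; 0.024 0.45 0 -6; 0.024 0.45 0 -6; 0.024 0.45 0 -6; 0.024 0.45 0 -6; 0.024 0.45 0 -6; 0.024 0.45 0 -6; 0.024 0.45 0 -6; 0.024 0.45 0 -6"

```text
time_s: 22.63
eef_pos: [0.6186, -0.1163, 0.0633]
ee_rot: [0.152, 0.988, -0.001, 0.002]
contact_force: [2.4, -3.4, 1.0]
grip_width: -0.0002
grip_force: 2.0
```

```bash
python3 -c "
from h import *
st(); snap('wrist','w9');mark('w9',h=.079,c=C)"
```

```text
t 22.6333 p [ 0.6186 -0.1163  0.0633] F [ 2.4 -3.4  1. ] q7 1.14 w -0.0002
toolx deg 162.5 tilt [ 0.004 -0.003 -1.   ] orbit r,phi 0.0459 -20.8
axis in tool xy [0.0458 0.0026]
w9 centre [ 0.5757 -0.1   ] R 38.536041259765625 n 31532 65 mark deg -41.94997233571111 r 0.031454065948627756 z 0.0787794584895936
```

Call:
step_arm --motion "0.1 0.4 0 -6; 0.024 0.44 0 -6; 0.024 0.44 0 -6; 0.024 0.44 0 -6; 0.024 0.44 0 -6; 0.024 0.44 0 -6; 0.024 0.44 0 -6; 0.024 0.44 0 -6; 0.024 0.44 0 -6; 0.024 0.44 0 -6; 0.024 0.44 0 -6; 0 0 0 0"

```text
time_s: 23.68
eef_pos: [0.6065, -0.0672, 0.0639]
ee_rot: [-0.411, 0.911, 0.0, 0.004]
contact_force: [6.8, 3.9, 3.8]
grip_width: 0.0003
grip_force: 3.7
```

```bash
python3 -c "
from h import *
st(); snap('wrist','w10');mark('w10',h=.079,c=C)"
```

```text
t 23.6833 p [ 0.6065 -0.0672  0.0639] F [6.8 3.9 3.8] q7 1.97 w 0.0003
toolx deg -131.4 tilt [ 0.007  0.003 -1.   ] orbit r,phi 0.045 46.8
axis in tool xy [0.045  0.0014]
w10 centre [ 0.5757 -0.1   ] R 38.471405029296875 n 31536 131 mark deg 17.76836891033734 r 0.03179088906933929 z 0.07928354945801445
```

View pics/w10.png

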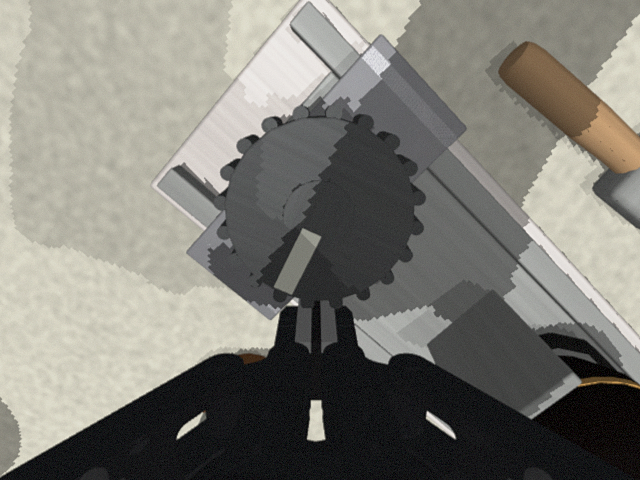

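The whole index line is visible in shade, from about (284,290) at the outer end to (312,233) at the inner end. The fingertip is on the rim beside it at (317,300).

```bash
python3 -c "
from h import *
for f,o,i,h in [('w10',(284,290),(312,233),.0795),('w1',(260,143),(308,200),.0735)]:
    z=load(f);a=onplane(z,*o,h)[:2];b=onplane(z,*i,h)[:2];d=a-b;print(f,np.degrees(np.arctan2(d[1],d[0])),np.degrees(np.arctan2(*(a-C)[::-1])))"
```

```text
w10 23.424459712654084 23.76846034376153
w1 29.617496287177893 28.306931915597474
```

```bash
python3 -c "
from h import *
s=read_state();E=np.array(get_calibration('wrist')['extrinsics']);Rm=R.from_quat(s['ee_rot']).as_matrix()
print('cam in tool',Rm.T@(E[:3,3]-s['eef_pos']),'look',Rm.T@E[:3,2])"
```

```text
cam in tool [ 7.78617841e-02 -1.09955231e-04 -1.41777778e-01] look [-3.08432338e-01 -4.08173624e-04  9.51246196e-01]
```

Call:
step_arm --motion "-0.5 0 0 0; -0.5 0 0 0; -0.3 0 0 0; 0 0 -3 0; 0 0 -3 0; 0 0 -3 0; 0 0 0 7; 0 0 0 7; 0 0 0 7; 0 0 0 7; 0 0 0 7; 0 0 0 7"

```text
time_s: 24.73
eef_pos: [0.6118, -0.0597, 0.1519]
ee_rot: [-0.051, 0.999, -0.0, -0.001]
contact_force: [1.3, -0.1, -0.1]
grip_width: 0.0001
grip_force: 0.0
```

Call:
step_arm --motion "0 0 0 7; 0 0 0 7; 0 0 0 7; 0 0 0 7; 0 0 0 7; 0 0 0 7; 0 0 0 7; 0 0 0 7; 0 0 0 7; 0 0 0 7; 0 0 0 7; 0 0 0 7"

```text
time_s: 25.73
eef_pos: [0.6118, -0.0596, 0.1519]
ee_rot: [0.63, 0.776, -0.0, -0.0]
contact_force: [0.5, -0.1, -0.7]
grip_width: -0.0002
grip_force: 0.0
```

Call:
step_arm --motion "0 0 0 7; 0 0 0 0; 0 0 0 0"

```text
time_s: 25.98
eef_pos: [0.6119, -0.0593, 0.152]
ee_rot: [0.673, 0.74, -0.0, -0.0]
contact_force: [0.4, 0.9, -0.4]
grip_width: -0.0
grip_force: 0.0
```

```bash
python3 -c "
from h import *
s=st();u=np.array([-.096,.9954]);Rm=R.from_quat(s['ee_rot']).as_matrix()
g=C+.066*u;print('to standoff in tool (cm)',100*((g-s['eef_pos'][:2])@Rm[:2,:2]))
snap('wrist','w11');mark('w11',h=.0795,c=C)
z=load('w11');P=cloud(z).reshape(-1,3);q=P[(abs(P[:,2]-.0945)<.003)&(abs(P[:,1])<.02)&(abs(P[:,0]-.567)<.03)];print(len(q),cv2.minAreaRect((q[:,:2]*1000).astype(np.float32)))"
```

```text
t 25.9833 p [ 0.6119 -0.0593  0.152 ] F [ 0.4  0.9 -0.4] q7 0.11 w -0.0
toolx deg 95.5 tilt [-0.001 -0.    -1.   ] orbit r,phi 0.0545 48.3
axis in tool xy [-0.0371 -0.0399]
to standoff in tool (cm) [ 2.8943427  -3.99874803]
w11 centre [ 0.5757 -0.1   ] R 35.802833557128906 n 7582 271 mark deg 20.939413866545205 r 0.03052564714597775 z 0.0793600863803158
1049 ((567.1472778320312, -0.10217666625976562), (43.51360321044922, 5.93685245513916), 4.969157695770264)
```

View pics/w11.png

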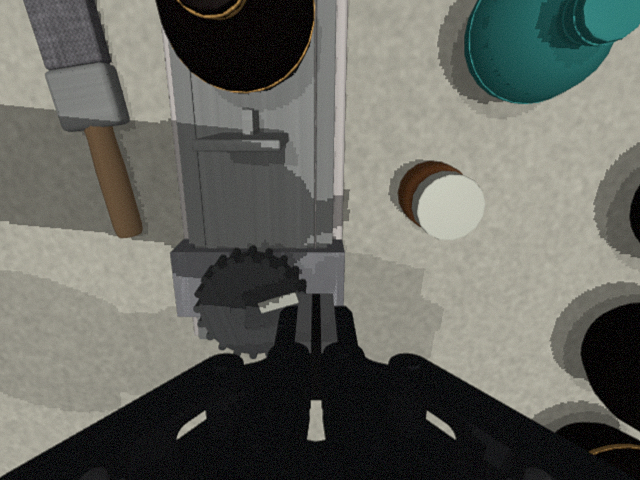

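The tab stands ahead at about (238,142), still locked. The flask at (240,30) is undisturbed, and the way down between collar and tab is clear.

Call:
step_arm --motion "1.45 -2 0 0; 1.45 -2 0 0; 0 0 0 0; 0 0 2.8 0; 0 0 2.8 0; 0 0 2.8 0; 0 0 0 0; 0.5 0 0 0; 0.5 0 0 0; 0.4 0 0 0; 0 0 0 0"

```text
time_s: 26.95
eef_pos: [0.5694, -0.0185, 0.07]
ee_rot: [0.673, 0.74, 0.001, 0.001]
contact_force: [-0.3, 0.4, 0.0]
grip_width: 0.0
grip_force: 0.0
```

Call:
step_arm --motion "0.2 0 0 0; 0.3 0 0 0; 0.3 0 0 0; 0.3 0 0 0; 0.3 0 0 0; 0.3 0 0 0; 0.3 0 0 0; 0.3 0 0 0; 0.3 0 0 0; 0.3 0 0 0"

```text
time_s: 27.78
eef_pos: [0.5658, 0.009, 0.0683]
ee_rot: [0.674, 0.739, 0.0, 0.0]
contact_force: [0.3, -1.9, 1.2]
grip_width: 0.0001
grip_force: 1.1
```

```bash
python3 -c "
from h import *
st()"
```

```text
t 27.7833 p [0.5658 0.009  0.0683] F [ 0.3 -1.9  1.2] q7 -0.02 w 0.0001
toolx deg 95.3 tilt [ 0. -0. -1.] orbit r,phi 0.1094 95.2
axis in tool xy [-0.1094 -0.0002]
```

Call:
step_arm --motion "0.4 0 0 0; 0.4 0 0 0; 0.4 0 0 0; 0.4 0 0 0; 0.4 0 0 0; 0.4 0 0 0; 0.4 0 0 0; 0.4 0 0 0; 0.4 0 0 0; 0.4 0 0 0; 0.4 0 0 0; 0.4 0 0 0"

```text
time_s: 28.78
eef_pos: [0.5613, 0.0569, 0.0683]
ee_rot: [0.674, 0.739, 0.0, 0.0]
contact_force: [1.3, -2.1, 1.3]
grip_width: 0.0002
grip_force: 1.1
```

Call:
step_arm --motion "0.3 0 0 0; 0.3 0 0 0; 0.3 0 0 0; 0.3 0 0 0; 0.2 0 0 0; 0.2 0 0 0; 0.2 0 0 0; 0.1 0 0 0; 0 0 0 0; 0 0 0 0; 0 0 0 0"

```text
time_s: 29.7
eef_pos: [0.5597, 0.0747, 0.0683]
ee_rot: [0.674, 0.739, -0.0, 0.0]
contact_force: [1.4, -4.3, 2.3]
grip_width: 0.0
grip_force: 2.5
```

```bash
python3 -c "
from h import *
st()"
```

```text
t 29.7 p [0.5597 0.0747 0.0683] F [ 1.4 -4.3  2.3] q7 -0.14 w 0.0
toolx deg 95.2 tilt [-0.    -0.001 -1.   ] orbit r,phi 0.1754 95.2
axis in tool xy [-1.754e-01  1.000e-04]
```

Call:
step_arm --motion "0.1 0 0 0; 0.1 0 0 0; 0 0 0 0; 0 0 0 0"

```text
time_s: 30.03
eef_pos: [0.5596, 0.0747, 0.0683]
ee_rot: [0.675, 0.738, -0.001, 0.001]
contact_force: [2.6, -10.1, 2.5]
grip_width: -0.0001
grip_force: 4.9
```

Call:
step_arm --motion "-0.3 0 0 0; -0.6 0 0 0; -0.8 0 0 0; -0.8 0 0 0; 0 0 0 0; 0 0 -3 0; 0 0 -3 0; 0 0 -4 0; -3 0 -2 0; -4 0 0 0; -3 0 0 0; 0 0 0 0"

```text
time_s: 31.03
eef_pos: [0.5709, -0.0555, 0.1889]
ee_rot: [0.677, 0.736, -0.001, 0.002]
contact_force: [-0.3, -2.1, 0.6]
grip_width: 0.0
grip_force: 0.0
```

```bash
python3 -c "
from h import *
s=st();snap('wrist','w12');mark('w12',h=.0795,c=C)
for f in ['w11','w12']:
    z=load(f);P=cloud(z).reshape(-1,3);q=P[(abs(P[:,2]-.0945)<.003)&(abs(P[:,1]-.045)<.07)&(abs(P[:,0]-.562)<.03)];print(f,len(q),np.median(q,0),cv2.minAreaRect((q[:,:2]*1000).astype(np.float32)))"
```

```text
t 31.0333 p [ 0.5709 -0.0555  0.1889] F [-0.3 -2.1  0.6] q7 0.1 w 0.0
toolx deg 94.7 tilt [ 0.001 -0.005 -1.   ] orbit r,phi 0.0447 96.1
axis in tool xy [-0.0447  0.0011]
w12 centre [ 0.5757 -0.1   ] R 35.5806999206543 n 4411 241 mark deg 22.465921027083617 r 0.030363587280426506 z 0.07929985220592256
w11 3354 [0.56890323 0.03787656 0.09424845] ((565.203857421875, 29.97354507446289), (60.992149353027344, 66.96650695800781), 6.1594767570495605)
w12 0 [nan nan nan] ((0.0, 0.0), (0.0, 0.0), 0.0)
  return _methods._mean(a, axis=axis, dtype=dtype,
  ret = um.true_divide(
```

View pics/w12.png

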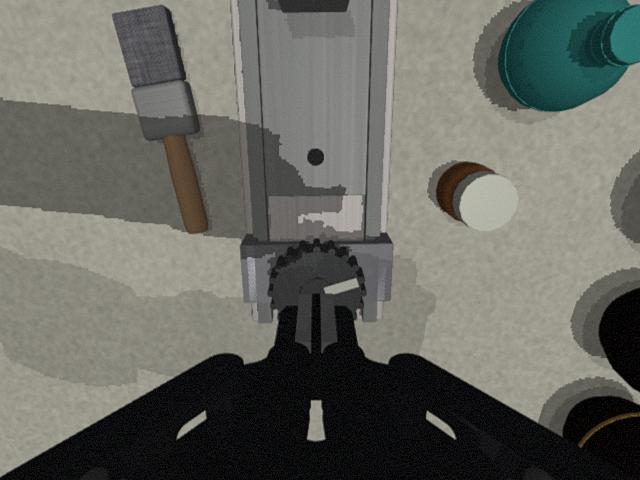

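The carriage plate has moved well forward: its lock hole shows at (316,157), and the collar mark is still at about 22°. The stop took 10 N with no motion. I'll check the carriage and flask with the scene camera.

```bash
python3 -c "
from h import *
snap('scene','s1');snap('top','t1')
for f in ['t0','t1','s0','s1']:
    P=cloud(load(f)).reshape(-1,3);b=(abs(P[:,0]-.557)<.04)
    q=P[b&(P[:,2]>.125)&(P[:,2]<.14)&(P[:,1]>.03)&(P[:,1]<.2)];print(f,len(q),'flask top',np.median(q,0).round(4) if len(q) else 0)
z=load('s1')['p'][190:300,230:420];cv2.imwrite('pics/s1c.png',cv2.resize(z[:,:,::-1],None,fx=4,fy=4,interpolation=2))"
```

```text
t0 145 flask top [0.5595 0.0632 0.1352]
t1 144 flask top [0.5507 0.1521 0.135 ]
s0 82 flask top [0.5665 0.0601 0.1333]
s1 73 flask top [0.5576 0.1492 0.1329]
```

View pics/s1c.png

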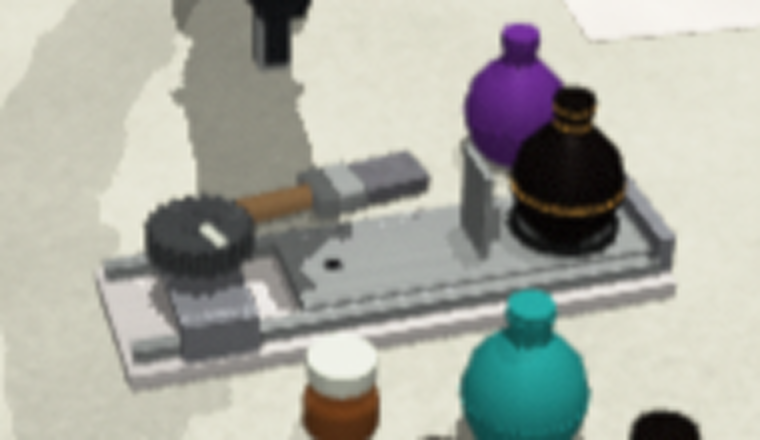

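The flask stands upright in its nest after 89 mm of travel, the carriage is at the end stop, and the gripper is clear. I'm handing the job in.

```bash
python3 -c "
from bench import *
print(job_done())"
```

```text
the job is handed in; nothing more can be done
None
```

I turned the collar about two full turns anticlockwise (roughly 715° by the index line), then pushed the carriage about 89 mm to its end stop with the flask upright in its nest, and handed the job in with the arm clear; no verdict came back.

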